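Jack up the model tender and hold it

ROBOT

A 6-joint arm with a two-finger parallel gripper is mounted at the origin on the work surface. World frame = base frame: x ahead of the robot, y to its left, z up, the work surface at z = 0. Lengths are in m, angles in rad, forces in N, time in s.
With the tool pointing down it reaches from about 0.35 to 0.875 m from the base axis. Payload 4.2 kg.
Tool frame: the origin (TCP) lies between the finger pads; the fingertips stand 22 mm ahead of it and the grasp point (between the pads) lies 3 mm ahead of it; z points along the fingers, y is the line along which they close (so a half turn about z gives the same grasp; the last joint's range is limited). The gripper opens to 85 mm and grips with 20 to 120 N. Pads are 22 mm wide; open, the fingers measure 114 mm over their backs; the gripper's body (76 mm by 85 mm) begins 54 mm behind the grasp point. The pads swing forward as they close: fully open they stand 13 mm farther back than shut.
Start: joints at [1.452, 0.385, 0.008, 0, -1.194, -0.259], TCP at [0.231, 0.581, 0.253] pointing down, gripper open.
Joint ranges: [-3.14, 3.14], [-1.21, 2.06], [-1.07, 1.41], [-3.16, 2.05], [-2.99, -0.16], [-3.1, 3.1]. Speed limits (rad/s): [2.79, 2.79, 3.14, 3.14, 3.14, 3.14].

INTERFACE

Orientations are given as a unit quaternion [w, x, y, z].
In Python, from bench import sensors, viewer, env gives the robot as it stands. The module is installed in compiled form; this text tells all that it offers.
- The arm moves only by the tool carry_out, never from a script. Its argument "moves" is a list of rows, each an object of numbers: "tx", "ty", "tz": the shift along the tool's x, y, z in m; "roll": the turn about the tool's z in degrees; "hand": the finger opening in m, from 0 to 0.0854. A call has 1 to 10 rows; each row is the pose to reach, as a shift and turn from the pose commanded when the call began, along the tool's axes at that moment; what a row does not reach only later rows make up. A row lasts 1/8 s, in which the tool goes at most 62.5 mm and 10.7 degrees, less where a joint would pass 70% of its speed; a pose out of reach is approached as far as the arm can. A call with a gripper value outside its range is refused whole. The fingers move at their own pace and stop on an object; "grip_force" is the grip in N (left out, the last holds). Time passes only in rows, so rows that repeat a pose let the fingers close. It gives the time, the measured TCP pose, the force, the opening and the grip force at its end, in the units of the state.
- sensors.sense(): the state, without advancing time (a new reading comes with each control period).
- viewer.camera(name): name is "side" or "top"; returns a dict with "color" (480x640x3 uint8, blue, green, red), "camera_matrix" (3x3 intrinsics, pixels), "extrinsics" (4x4, takes a point from camera to world coordinates). Camera axes: x right, y up, looking along -z (the intrinsics and any distortion apply to the point x, -y, -z); pixel columns grow to the right and rows downward; lengths in m; the calibration is good to about 2 mm. A picture is of the moment at which its call begins. There is no depth.
- env.finish_job(): hands the job in; it is judged then, once.
The state is a dict: "clock": time; "q": joint angles; "joint_velocities": joint speeds; "joint_torque": joint torques, N m; "ee_pos": TCP position; "tcp_rot": TCP orientation; "wrist_force": force on the tool from outside, world axes, zero at the start; "torque": the same for the moment, N m; "gripper_width": finger opening in m; "grasp_force": force on a finger pad.
Only numpy, scipy, OpenCV 4.12 (cv2) and the standard library are available. Lean on these libraries where they do the work, as an engineer would, in place of code of your own. Each camera call takes 0.05 s, during which the arm holds its last target. There are 200 camera calls.

TASK

Put the red bench jack on the bench with its saddle centred under the yellow-marked lift pad of the model tender, pump the handle all the way down and let it come all the way back up as a trial lift, then press the handle all the way down again so that the wheels at that end are clear of the rails. The program finishes while holding the handle down: the jack sinks as soon as the handle is let go. Only the jack may lift the tender; leave the tender on its rails and the plain tender and everything else on the bench where they stand.

Things in the scene. Friction and masses are not known exactly. Their poses are not given: they have to be found in the camera images.
- jack: Red bench jack, loose, 0.75 kg. Base 215 x 70 x 8 mm, from x = -110 to +105 mm; origin on the underside, x points from handle end to saddle end, z up. Saddle at x = +85 mm. Carrying block, 30 mm square, top 78 mm above the bench, at x = +35 mm: grip it across, fingers closing along the jack's y. The pump handle slopes up from its hinge at x = +12 mm towards -x.
- jack_grip (a point): Centre of the top face of the jack's carrying block (30 x 30 mm), 78 mm above the bench.
- jack_saddle (a point): Centre of the top of the saddle, a round steel disc 32 mm across on the jack's ram. 56 mm above the bench when down, 86 mm at full stroke; it rises 5 mm for every 0.1 rad of handle.
- pump_hinge (a point): Hinge axis of the pump handle on the jack, 52 mm above the bench, at x = +12 mm in the jack's frame. The axis runs along the jack's y.
- press_top (a point): Centre of the top of the black press plate (46 x 40 x 10 mm) at the end of the pump handle, about 131 mm from the hinge. Moves with the handle: 113 mm above the bench when up, 38 mm when fully down. Push it down here with closed fingertips, following the arc about pump_hinge.
- pump_handle (a joint): Angle of the pump handle, rad: 0 = up (a spring returns it in about a second when let go), 0.6 = fully down, at its stop. Pushing the plate down takes 2 to 4 N unloaded, 5 to 8 N with the tender's weight. No ratchet: the saddle follows the handle up and down.
- tender_marked: Black model tender, loose, 1.6 kg, 240 x 115 mm, top 147 mm above the bench, on two rails, wheels locked. Origin midway between the wheels' lowest points, 16 mm above the bench; x along the tender, away from the lift bracket. Yellow bracket, 36 mm wide, sticks out 62 mm from the -x end. Axles at x = -70 and +70 mm. Track board ends at x = -120 mm; bare bench between it and the pad.
- tender_marked_pad (a point): Centre of the underside of the yellow lift pad (36 mm across) under the outer end of the yellow bracket, at x = -160 mm in the tender's frame; 68 mm above the bench when the tender stands on its rails. The bracket's top is 80 mm above the bench and yellow with a black cross.
- tender_plain: The same tender with a black, unmarked bracket, on the other siding; leave it alone. Same origin and axes. The two tenders stand side by side about 210 mm apart and may be either way round.
- screw_tub: Small blue tub, 44 mm across, 36 mm tall, in front of and between the two tenders; origin under its centre. Leave it.
- tape_roll: Brown tape roll lying flat, 84 mm across, 36 mm tall; origin under its centre. Leave it.
- oil_bottle: White oil bottle with red cap, 48 mm across, 90 mm tall; origin under its centre. Leave it.
- screwdriver: Screwdriver with orange handle lying on the bench; origin on its underside. Leave it.
- parts_tray: White tray, 140 x 160 x 45 mm; origin under its centre. Leave it.
- white_box: White box, 60 x 80 x 50 mm; origin under its centre. Leave it.

How it is judged:
On the way, in this order (a step that is already met when the one before it is completed fails the run):
1. the jack stands on the bench with its saddle centred under the yellow pad, handle up (horizontal distance between jack_saddle and tender_marked_pad below 0.012 m and angle between jack's own z axis and vertical below 0.1 rad and height (world z) of jack below 0.004 m and value of joint pump_handle below 0.1 rad), for 0.2 s.
2. trial pump: handle all the way down, the jack lifting the wheels at the pad end off the rails (value of joint pump_handle above 0.5 rad and height (world z) of tender_marked_pad above 0.078 m and contact force between jack and tender_marked above 1.5 N and contact force between each of the arm, the fingers and tender_marked below 0.5 N), for 0.1 s.
3. handle all the way back up, tender back on its rails (value of joint pump_handle below 0.08 rad and height (world z) of tender_marked_pad below 0.071 m), for 0.1 s.
At the end, for the whole second after the job is handed in: Robot still pressing the jack (over 1 N), handle past 0.5 of 0.6 rad; jack flat on the bench, saddle within 16 mm of the yellow pad's centre and carrying over 1.5 N, pad over 78 mm above the bench (10 mm lift); robot not touching the tender, which is at rest within 25 mm of its start (all of step 2 and horizontal distance between jack_saddle and tender_marked_pad below 0.016 m and angle between jack's own z axis and vertical below 0.1 rad and height (world z) of jack below 0.004 m and contact force between any of the fingers, the arm and jack above 1 N and distance of tender_marked from where it was at the start of the episode below 0.025 m and linear speed of tender_marked below 0.02 m/s and velocity of joint pump_handle below 0.1 rad/s); the arm keeps its last pose, push and grip.
It fails at once if the marked tender is shoved more than 30 mm (distance of tender_marked from where it was at the start of the episode above 0.03 m).
It fails at once if the plain tender is moved more than 20 mm (distance of tender_plain from where it was at the start of the episode above 0.02 m).
It fails at once if a bystander is moved more than 30 mm (distance of any of screw_tub, tape_roll, oil_bottle, screwdriver, parts_tray, white_box from where it was at the start of the episode above 0.03 m).
It also fails if it takes over 64 s, if anything falls off the work surface, if the arm or the gripper's body presses on something with over 40 N, if the wrist force passes 120 N, or if a joint passes its speed limit or range.

## Working session

There is one attempt and no reset: what is moved stays moved. The work goes in short steps, Python scripts to look and compute and a tool call to move; the robot and the scene stay as the last step left them, time stands still between calls to the robot, and variables do not carry over. Pictures are saved under pics/ and viewed, at most 10 in all, crops included, and the job is handed in when it is done.

Besides the shell and the picture viewer there is one more tool, called in YAML: its name, and indented under it one key for each argument. carry_out: Moves the arm, as the interface text tells. Its arguments: {"type":"object","properties":{"moves":{"type":"array","items":{"type":"object","properties":{"tx":{"type":"number"},"ty":{"type":"number"},"tz":{"type":"number"},"roll":{"type":"number"},"hand":{"type":"number"}}}},"grip_force":{"type":"number"}},"required":["moves"]}

```bash
mkdir -p pics; cat > h.py <<'E'
import numpy as np, cv2
from bench import sensors, viewer, env
def snap(n,f):
    d=viewer.camera(n); cv2.imwrite('pics/'+f,d['color']); np.savez('cal_'+n,K=d['camera_matrix'],E=d['extrinsics'],img=d['color']); return d
def px2w(n,u,v,z):
    c=np.load(f'cal_{n}.npz'); r=np.linalg.inv(c['K'])@[u,v,1]; r=np.array([r[0],-r[1],-r[2]])
    d=c['E'][:3,:3]@r; o=c['E'][:3,3]; return o+d*(z-o[2])/d[2]
def w2px(n,p):
    c=np.load(f'cal_{n}.npz'); q=c['E'][:3,:3].T@(np.array(p)-c['E'][:3,3]); q=c['K']@[q[0],-q[1],-q[2]]; return q[:2]/q[2]
E
python3 - <<'E'
from h import *
a=snap('top','top0.png');b=snap('side','side0.png')
for d in(a,b):print([k for k in d],d['camera_matrix'].round(1).tolist(),d['extrinsics'].round(3).tolist())
print(sensors.sense())
E
```

```text
['color', 'camera_matrix', 'extrinsics'] [[583.0, 0.0, 324.3], [0.0, 583.0, 228.3], [0.0, 0.0, 1.0]] [[0.0, 0.993, -0.122, 0.381], [-1.0, 0.002, 0.016, -0.088], [0.016, 0.122, 0.992, 1.461], [0.0, 0.0, 0.0, 1.0]]
['color', 'camera_matrix', 'extrinsics'] [[535.4, 0.0, 328.1], [0.0, 535.4, 240.1], [0.0, 0.0, 1.0]] [[-0.978, 0.137, -0.158, 0.341], [-0.208, -0.71, 0.673, 0.798], [-0.02, 0.691, 0.722, 1.093], [0.0, 0.0, 0.0, 1.0]]
{'clock': 0.1, 'q': array([ 1.45163940e+00,  3.85477529e-01,  6.76476820e-03, -4.45006158e-04,
       -1.19403351e+00, -2.58603833e-01]), 'joint_velocities': array([-0.00012548, -0.00237995,  0.00346823,  0.00078462,  0.00230792,
        0.00039355]), 'joint_torque': array([-3.39845246e-04, -3.93318236e+01,  1.88928723e+01,  4.19802055e+00,
       -2.59252636e-03,  6.24412607e-06]), 'ee_pos': array([0.23032463, 0.58048751, 0.25233164]), 'tcp_rot': array([ 9.87009063e-04,  9.82199170e-01, -1.87839816e-01, -1.38391226e-04]), 'wrist_force': array([ 0.92097357, -0.12020344, -0.55982734]), 'torque': array([ 0.04345282, -0.0264996 ,  0.00115113]), 'grasp_force': 0.0, 'gripper_width': 0.08546448943033338}
```

View pics/top0.png

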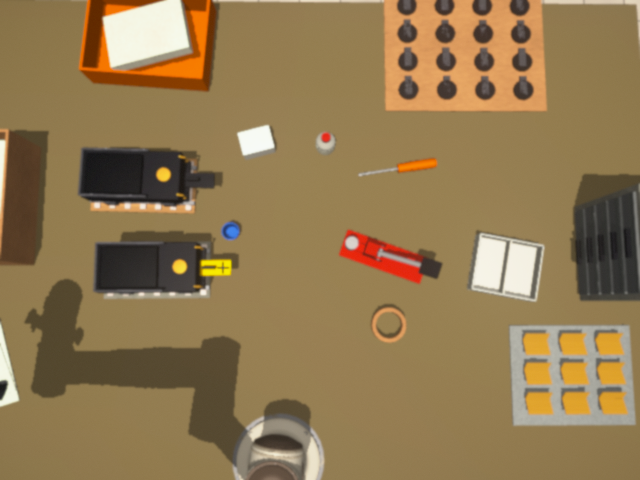

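View pics/side0.png

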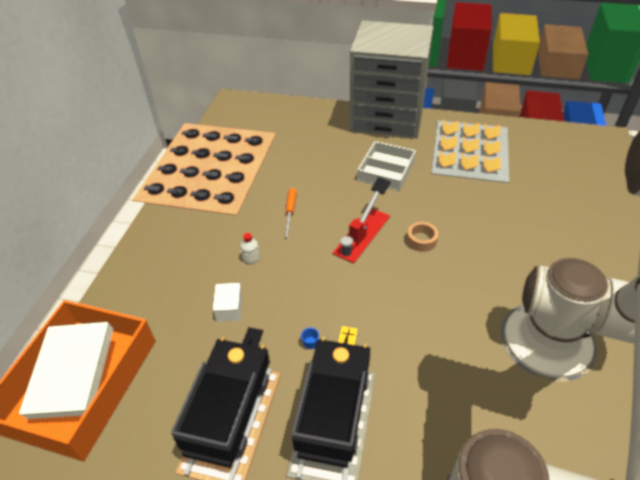

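The top view shows the jack with its saddle at (352,243) and press plate at (430,268). The yellow bracket is at (216,268), the plain one at (205,180), and the tub at (231,231). I'll zoom in for accurate pixels.

```bash
python3 - <<'E'
from h import *
im=np.load('cal_top.npz')['img']; hsv=cv2.cvtColor(im,cv2.COLOR_BGR2HSV)
a=cv2.resize(im[215:305,90:250],None,fx=5,fy=5,interpolation=3)[:, :800]
b=cv2.resize(im[215:335,330:450],None,fx=5,fy=5,interpolation=3)
cv2.imwrite('pics/c.png',np.vstack([cv2.resize(im[240:290,190:240],(300,300),interpolation=3),np.zeros((300,300,3),np.uint8)])) 
L=cv2.imread('pics/c.png'); cv2.imwrite('pics/c.png',np.hstack([cv2.resize(im[225:285,190:230+10],(500,600),interpolation=3)[:,:200]*0,b])[:, 200:])
y=cv2.inRange(hsv,(24,150,120),(34,255,255)); y[:,:195]=0;y[:,240:]=0
print('yellow',cv2.minAreaRect(cv2.findNonZero(y)))
r=cv2.bitwise_or(cv2.inRange(hsv,(0,170,80),(6,255,255)),cv2.inRange(hsv,(174,170,80),(180,255,255)));r[:,:335]=0;r[:220]=0;r[300:]=0;r[:,450:]=0
print('red',cv2.minAreaRect(cv2.findNonZero(r)),cv2.boxPoints(cv2.minAreaRect(cv2.findNonZero(r))))
k=cv2.findNonZero(y)[:,0]; print(k.min(0),k.max(0))
E
```

```text
yellow ((215.5, 267.0), (16.0, 31.0), 90.0)
red ((383.3197937011719, 256.17315673828125), (85.76325988769531, 27.352907180786133), 19.592283248901367) [[338.33484 254.6785 ]
 [347.50696 228.90926]
 [428.30475 257.66782]
 [419.13263 283.43707]]
[200 259] [231 275]
```

View pics/c.png

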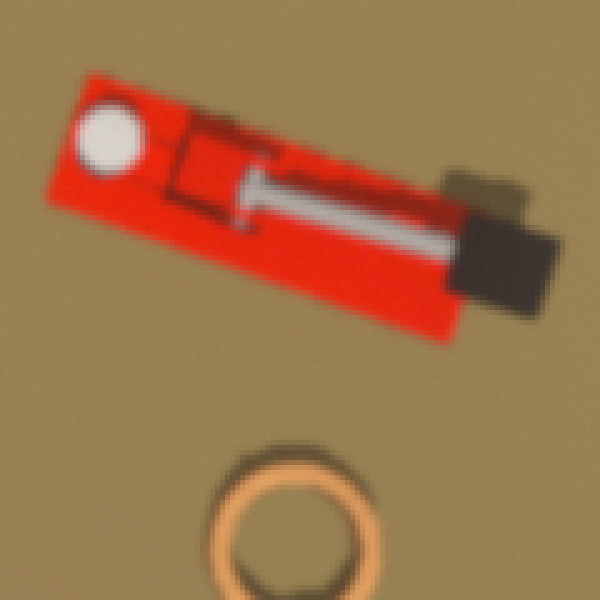

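The crop puts the saddle centre near (351.4,242.2). The base corners are near (348,229), (339,255.6) and (419.2,283.6), and the press plate near (430.2,267.8). Next is a pose fit for the jack and the pad.

```bash
cat >> h.py <<'E'
from scipy.optimize import least_squares
def fitpose(n,pts,pix,x0):
    def f(p):
        c,s=np.cos(p[2]),np.sin(p[2])
        return np.concatenate([w2px(n,(p[0]+c*a-s*b,p[1]+s*a+c*b,z))-q for (a,b,z),q in zip(pts,pix)])
    r=least_squares(f,x0); return r.x,r.fun
def fr(p,x,y=0):
    c,s=np.cos(p[2]),np.sin(p[2]); return np.array([p[0]+c*x-s*y,p[1]+s*x+c*y])
E
python3 - <<'E'
from h import *
# jack x-> image left; jack y -> image down (world -x)
o=np.array([330,215])-.4
P=[(.105,-.035,.008),(.105,.035,.008),(-.110,.035,.008),(.085,0,.056),(-.117,0,.110)]
Q=[np.array(c)/5+o for c in [(92,72),(47,205),(448,345),(109,138),(503,266)]]
p,e=fitpose('top',P,Q,[.4,-.2,1.5]); print('jack',p,np.degrees(p[2]),e.round(1))
print('grip',fr(p,.035),'saddle',fr(p,.085),'press',fr(p,-.117))
# bracket top corners z=.080: u 199.5..231.5 v 258.5..275.5
for uv in[(199.5,258.5),(231.5,258.5),(231.5,275.5),(199.5,275.5),(215.5,267),(223.3,267.5)]: print(uv,px2w('top',*uv,.08).round(4))
im=np.load('cal_top.npz')['img']
a=cv2.resize(im[225:310,85:245],None,fx=5,fy=5,interpolation=3); cv2.imwrite('pics/t.png',a)
E
```

```text
jack [ 0.49157241 -0.25439856  1.23217125] 70.59821254138251 [-1.5 -0.5 -1.7 -0.9 -0.4 -0.1 -0.8  0.1  4.   1.2]
grip [ 0.50319908 -0.22138613] saddle [ 0.51980861 -0.17422552] press [ 0.45270611 -0.3647544 ]
(199.5, 258.5) [0.4785 0.185  0.08  ]
(231.5, 258.5) [0.4786 0.1096 0.08  ]
(231.5, 275.5) [0.4384 0.1088 0.08  ]
(199.5, 275.5) [0.4384 0.184  0.08  ]
(215.5, 267) [0.4584 0.1468 0.08  ]
(223.3, 267.5) [0.4573 0.1285 0.08  ]
```

View pics/t.png

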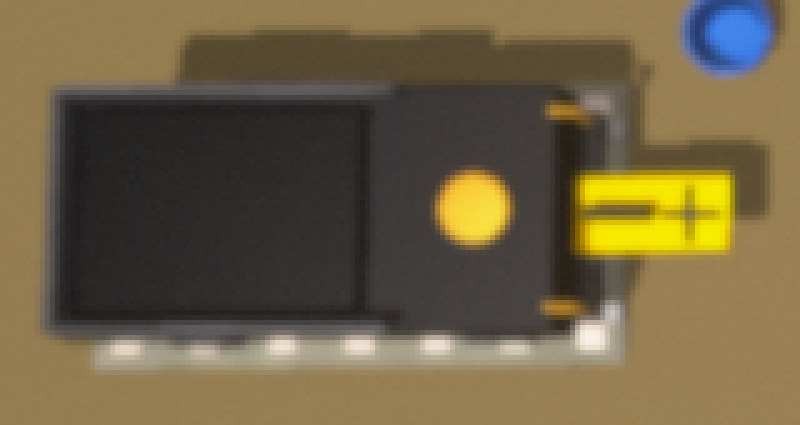

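```bash
cat >> h.py <<'E'
from scipy.spatial.transform import Rotation as R
def to(x,y,z,yaw=None):
    """shift along tool axes and roll (deg) to reach world TCP (x,y,z) with tool-x at yaw deg"""
    s=sensors.sense(); r=R.from_quat(s['tcp_rot'],scalar_first=True); t=r.inv().apply(np.array([x,y,z])-s['ee_pos'])
    xa=r.as_matrix()[:,0]; cur=np.degrees(np.arctan2(xa[1],xa[0])); ro=0 if yaw is None else -((yaw-cur+180)%360-180)
    print('at',s['ee_pos'].round(4),'yaw',cur.round(2),'shift',t.round(4),'roll',round(ro,2),'w',s['gripper_width'].round(4),'F',s['wrist_force'].round(1),'t',s['clock'])
E
python3 - <<'E'
from h import *
o=np.array([330,215])-.4
P=[(.105,-.035,.008),(.105,.035,.008),(-.110,.035,.008),(.085,0,.056),(-.104,0,.112)]
Q=[np.array(c)/5+o for c in [(92,72),(47,205),(448,345),(109,138),(503,266)]]
p,e=fitpose('top',P,Q,[.4,-.2,1.5]); print('jack',p,np.degrees(p[2]),e.round(1))
g=fr(p,.035);print('grip',g,'saddle',fr(p,.085))
print('pad',px2w('top',222.4,267.2,.08))
for n,uv in {'sd_side':(347,243)}.items(): print(px2w('side',*uv,.056), px2w('side',347.5,335,.08))
print('tub',px2w('top',231,231,.018))
to(*g,.25,np.degrees(p[2])-180)
E
```

```text
jack [ 0.49051615 -0.25703656  1.22945824] 70.44276806065903 [-0.4 -0.2 -0.6 -0.6  0.6  0.4  0.4  0.5 -0.  -0.2]
grip [ 0.50223234 -0.22405579] saddle [ 0.51896976 -0.17694041]
pad [0.45796629 0.13059175 0.08      ]
[ 0.5160832  -0.16801411  0.056     ] [0.45863689 0.1328231  0.08      ]
tub [0.55137777 0.12099602 0.018     ]Traceback (most recent call last):
  File "<stdin>", line 10, in <module>
  File "h.py", line 23, in to
    print('at',s['ee_pos'].round(4),'yaw',cur.round(2),'shift',t.round(4),'roll',round(ro,2),'w',s['gripper_width'].round(4),'F',s['wrist_force'].round(1),'t',s['clock'])
                                                                                                 ^^^^^^^^^^^^^^^^^^^^^^^^
AttributeError: 'float' object has no attribute 'round'
```

```bash
sed -i "s/s\['gripper_width'\].round(4)/round(float(s['gripper_width']),4)/" h.py; python3 -c "
from h import *
to(.5022,-.2241,.25,-109.5)"
```

```text
at [0.2303 0.5805 0.2523] yaw -21.65 shift [0.5496 0.6475 0.0037] roll 87.85 w 0.0855 F [ 0.9 -0.1 -0.6] t 0.1
```

carry_out:
  moves:
    - {"tx":0.549,"ty":0.647,"tz":0.003,"roll":88,"hand":0.0854}
    - {"tx":0.549,"ty":0.647,"tz":0.003,"roll":88}
    - {"tx":0.549,"ty":0.647,"tz":0.003,"roll":88}
    - {"tx":0.549,"ty":0.647,"tz":0.003,"roll":88}
    - {"tx":0.549,"ty":0.647,"tz":0.003,"roll":88}
    - {"tx":0.549,"ty":0.647,"tz":0.003,"roll":88}
    - {"tx":0.549,"ty":0.647,"tz":0.003,"roll":88}
    - {"tx":0.549,"ty":0.647,"tz":0.003,"roll":88}
    - {"tx":0.549,"ty":0.647,"tz":0.003,"roll":88}
    - {"tx":0.549,"ty":0.647,"tz":0.003,"roll":88}

```text
$.moves[1]: bad value
```

```bash
python3 -c "
from h import *
to(.5022,-.2241,.15,-109.5)"
```

```text
at [0.2303 0.5805 0.2523] yaw -21.65 shift [0.5496 0.6473 0.1037] roll 87.85 w 0.0855 F [ 0.9 -0.1 -0.6] t 0.1
```

carry_out:
  moves:
    - {"tx":0.549,"ty":0.647,"tz":0.003,"roll":88,"hand":0.085}
    - {"tx":0.549,"ty":0.647,"tz":0.003,"roll":88,"hand":0.085}
    - {"tx":0.549,"ty":0.647,"tz":0.003,"roll":88,"hand":0.085}
    - {"tx":0.549,"ty":0.647,"tz":0.003,"roll":88,"hand":0.085}
    - {"tx":0.549,"ty":0.647,"tz":0.003,"roll":88,"hand":0.085}
    - {"tx":0.549,"ty":0.647,"tz":0.003,"roll":88,"hand":0.085}
    - {"tx":0.549,"ty":0.647,"tz":0.003,"roll":88,"hand":0.085}
    - {"tx":0.549,"ty":0.647,"tz":0.003,"roll":88,"hand":0.085}
    - {"tx":0.549,"ty":0.647,"tz":0.003,"roll":88,"hand":0.085}
    - {"tx":0.549,"ty":0.647,"tz":0.003,"roll":88,"hand":0.085}

```text
clock: 1.35
ee_pos: [0.4307, -0.0132, 0.2512]
tcp_rot: [0.0, -0.576, 0.817, -0.0]
wrist_force: [1.0, 1.1, 0.5]
gripper_width: 0.0848
grasp_force: 0.0
```

```bash
python3 -c "
from h import *
to(.5022,-.2241,.15,-109.5)"
```

```text
at [ 0.4307 -0.0132  0.2512] yaw -109.64 shift [ 0.1747 -0.1382  0.1012] roll -0.14 w 0.0848 F [1.  1.1 0.5] t 1.35
```

carry_out:
  moves:
    - {"tx":0.175,"ty":-0.138,"tz":0.05,"roll":0,"hand":0.085}
    - {"tx":0.175,"ty":-0.138,"tz":0.1,"roll":0,"hand":0.085}
    - {"tx":0.175,"ty":-0.138,"tz":0.1,"roll":0,"hand":0.085}
    - {"tx":0.175,"ty":-0.138,"tz":0.1,"roll":0,"hand":0.085}
    - {"tx":0.175,"ty":-0.138,"tz":0.1,"roll":0,"hand":0.085}
    - {"tx":0.175,"ty":-0.138,"tz":0.1,"roll":0,"hand":0.085}
    - {"tx":0.175,"ty":-0.138,"tz":0.1,"roll":0,"hand":0.085}

```text
clock: 2.22
ee_pos: [0.5019, -0.2215, 0.1521]
tcp_rot: [0.001, -0.577, 0.817, -0.001]
wrist_force: [-0.6, 0.8, -0.2]
gripper_width: 0.0849
grasp_force: 0.0
```

```bash
python3 -c "
from h import *
to(.5022,-.2241,.062,-109.5); snap('side','s1.png');im=cv2.imread('pics/s1.png')[150:300,270:470];cv2.imwrite('pics/s1c.png',cv2.resize(im,None,fx=4,fy=4,interpolation=3))"
```

```text
at [ 0.5019 -0.2215  0.1521] yaw -109.56 shift [ 0.0024 -0.001   0.0901] roll -0.06 w 0.0849 F [-0.6  0.8 -0.2] t 2.225
```

View pics/s1c.png

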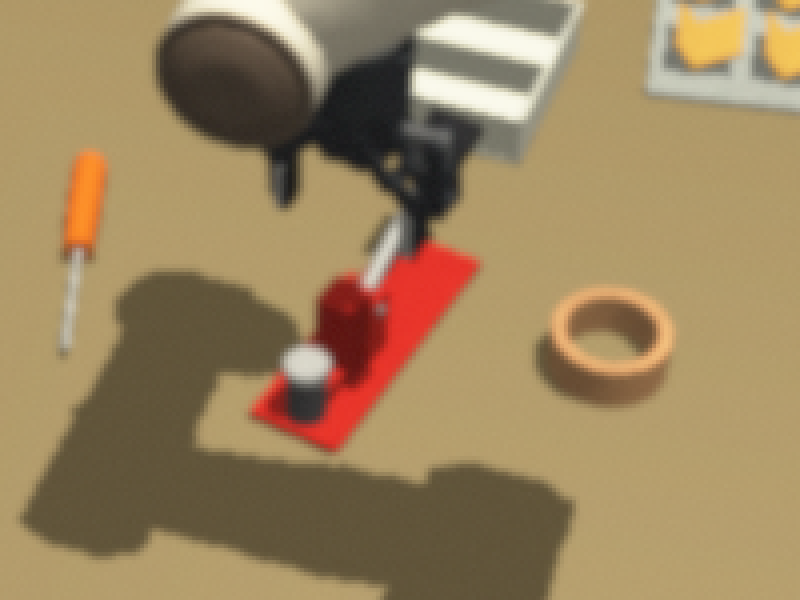

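The open fingers straddle the red block (crop about (350,320)) and clear the saddle and handle. I'll descend and grip.

carry_out:
  moves:
    - {"tx":0.002,"ty":-0.001,"tz":0.03,"roll":0,"hand":0.085}
    - {"tx":0.002,"ty":-0.001,"tz":0.06,"roll":0,"hand":0.085}
    - {"tx":0.002,"ty":-0.001,"tz":0.087,"roll":0,"hand":0.085}
    - {"tx":0.002,"ty":-0.001,"tz":0.087,"roll":0,"hand":0.085}
    - {"tx":0.002,"ty":-0.001,"tz":0.087,"roll":0,"hand":0.02}
    - {"tx":0.002,"ty":-0.001,"tz":0.087,"roll":0,"hand":0.02}
    - {"tx":0.002,"ty":-0.001,"tz":0.087,"roll":0,"hand":0.02}
    - {"tx":0.002,"ty":-0.001,"tz":0.087,"roll":0,"hand":0.02}
    - {"tx":0.002,"ty":-0.001,"tz":0.087,"roll":0,"hand":0.02}
    - {"tx":0.002,"ty":-0.001,"tz":0.087,"roll":0,"hand":0.02}
  grip_force: 100

```text
clock: 3.52
ee_pos: [0.5034, -0.2249, 0.0657]
tcp_rot: [0.001, -0.576, 0.817, -0.001]
wrist_force: [-0.6, 0.8, 6.6]
gripper_width: 0.029
grasp_force: 99.9
```

```bash
python3 -c "
from h import *
to(.458,-.02,.085,-90)
print(fr((.4905,-.2570,1.2295),.035))"
```

```text
at [ 0.5034 -0.2249  0.0657] yaw -109.61 shift [-0.1778  0.1115 -0.0197] roll -19.61 w 0.029 F [-0.6  0.8  6.6] t 3.525
[ 0.50221481 -0.22401875]
```

carry_out:
  moves:
    - {"tx":0,"ty":0,"tz":-0.015,"roll":0,"hand":0.02}
    - {"tx":0,"ty":0,"tz":-0.025,"roll":0,"hand":0.02}
    - {"tx":-0.04,"ty":0.025,"tz":-0.025,"roll":-5,"hand":0.02}
    - {"tx":-0.08,"ty":0.05,"tz":-0.025,"roll":-10,"hand":0.02}
    - {"tx":-0.12,"ty":0.075,"tz":-0.025,"roll":-15,"hand":0.02}
    - {"tx":-0.16,"ty":0.1,"tz":-0.025,"roll":-19.6,"hand":0.02}
    - {"tx":-0.178,"ty":0.1115,"tz":-0.02,"roll":-19.6,"hand":0.02}
    - {"tx":-0.178,"ty":0.1115,"tz":-0.02,"roll":-19.6,"hand":0.02}
    - {"tx":-0.178,"ty":0.1115,"tz":-0.02,"roll":-19.6,"hand":0.02}

```text
clock: 4.65
ee_pos: [0.4567, -0.0198, 0.0842]
tcp_rot: [-0.0, -0.707, 0.707, 0.0]
wrist_force: [-0.2, -0.1, -8.2]
gripper_width: 0.0288
grasp_force: 100.4
```

```bash
python3 -c "
from h import *
to(.458,.0806,.0657,-90); snap('side','s2.png');im=cv2.imread('pics/s2.png')[200:380,240:480];cv2.imwrite('pics/s2c.png',cv2.resize(im,(800,600),interpolation=3))"
```

```text
at [ 0.4567 -0.0198  0.0842] yaw -90.06 shift [-0.1004 -0.0012  0.0185] roll -0.06 w 0.0288 F [-0.2 -0.1 -8.2] t 4.65
```

View pics/s2c.png

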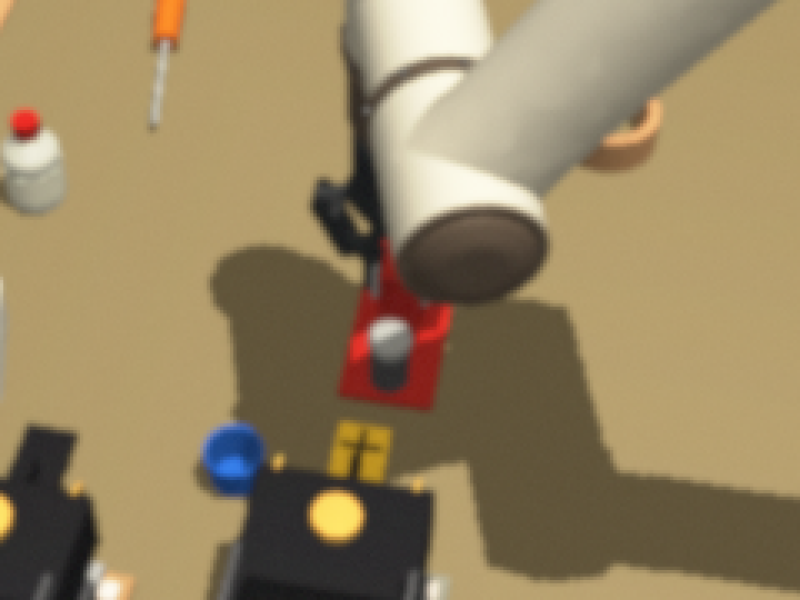

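The jack hangs level. The saddle is at crop (391,338), which is full-image (357,301), and the pad cross is at (348,334). Both come from the same camera, so I can measure one against the other.

```bash
python3 -c "
from h import *
s=px2w('side',356.9,301.0,.0747);p=px2w('side',348,334,.08);print(s,p,p-s)"
```

```text
[0.4549366  0.03115643 0.0747    ] [0.45802566 0.12999631 0.08      ] [0.00308906 0.09883988 0.0053    ]
```

carry_out:
  moves:
    - {"tx":0,"ty":-0.002,"tz":0.014,"roll":0,"hand":0.02}
    - {"tx":-0.01,"ty":-0.002,"tz":0.014,"roll":0,"hand":0.02}
    - {"tx":-0.035,"ty":-0.002,"tz":0.014,"roll":0,"hand":0.02}
    - {"tx":-0.06,"ty":-0.002,"tz":0.014,"roll":0,"hand":0.02}
    - {"tx":-0.08,"ty":-0.002,"tz":0.014,"roll":0,"hand":0.02}
    - {"tx":-0.095,"ty":-0.002,"tz":0.014,"roll":0,"hand":0.02}
    - {"tx":-0.1,"ty":-0.002,"tz":0.014,"roll":0,"hand":0.02}
    - {"tx":-0.1,"ty":-0.002,"tz":0.014,"roll":0,"hand":0.02}

```text
clock: 5.7
ee_pos: [0.4587, 0.0805, 0.07]
tcp_rot: [-0.0, -0.707, 0.707, 0.0]
wrist_force: [-0.3, 0.0, -8.1]
gripper_width: 0.029
grasp_force: 100.6
```

```bash
python3 -c "
from h import *
to(.458,.0806,.0657,-90); snap('top','t3.png');im=cv2.imread('pics/t3.png')[195:345,170:370];cv2.imwrite('pics/t3c.png',cv2.resize(im,(800,600),interpolation=3))"
```

```text
at [0.4587 0.0805 0.07  ] yaw -90.03 shift [-0.0001  0.0007  0.0043] roll -0.03 w 0.029 F [-0.3  0.  -8.1] t 5.7
```

View pics/t3c.png

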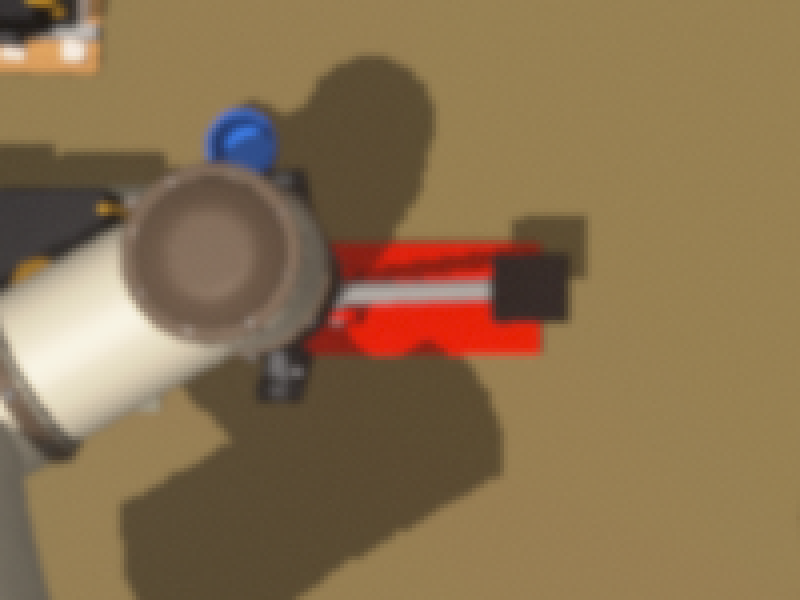

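The jack's rear corners are at (305.1,255.1) and (305.1,283.1), with the plate centre at (302.4,266.4). I'll check where the saddle is.

```bash
python3 -c "
from h import *
p,e=fitpose('top',[(-.11,-.035,.0123),(-.11,.035,.0123),(-.104,0,.1165)],[(305.1,255.1),(305.1,283.1),(302.4,266.4)],[.45,.04,1.57])
print(p,np.degrees(p[2]),e.round(1),fr((*p[:2],1.5708),.085))"
```

```text
[0.45725911 0.04599365 1.57374585] 90.1689953551267 [ 0.2 -0.2  0.2  0.  -0.4  0.2] [0.4572588  0.13099365]
```

Within 1 mm of the pad. I'll lower it, release, and rise.

carry_out:
  moves:
    - {"tx":0,"ty":0,"tz":0.003,"roll":0,"hand":0.02}
    - {"tx":0,"ty":0,"tz":0.005,"roll":0,"hand":0.02}
    - {"tx":0,"ty":0,"tz":0.005,"roll":0,"hand":0.02}
    - {"tx":0,"ty":0,"tz":0.005,"roll":0,"hand":0.05}
    - {"tx":0,"ty":0,"tz":0.005,"roll":0,"hand":0.05}
    - {"tx":0,"ty":0,"tz":0.005,"roll":0,"hand":0.05}
    - {"tx":0,"ty":0,"tz":-0.03,"roll":0,"hand":0.05}
    - {"tx":0,"ty":0,"tz":-0.08,"roll":0,"hand":0.05}
    - {"tx":0,"ty":0,"tz":-0.09,"roll":0,"hand":0.05}
    - {"tx":0,"ty":0,"tz":-0.09,"roll":0,"hand":0.05}

```text
clock: 7.0
ee_pos: [0.459, 0.0807, 0.1605]
tcp_rot: [0.001, -0.707, 0.707, -0.0]
wrist_force: [-0.1, -0.3, -0.7]
gripper_width: 0.0501
grasp_force: 0.0
```

```bash
python3 -c "
from h import *
to(.4573,-.058,.16,-90)"
```

```text
at [0.459  0.0807 0.1605] yaw -90.06 shift [0.1387 0.0016 0.0004] roll -0.06 w 0.0501 F [-0.1 -0.3 -0.7] t 7.0
```

carry_out:
  moves:
    - {"tx":0.04,"ty":0.001,"tz":0,"roll":0,"hand":0}
    - {"tx":0.09,"ty":0.001,"tz":0,"roll":0,"hand":0}
    - {"tx":0.139,"ty":0.001,"tz":0,"roll":0,"hand":0}
    - {"tx":0.139,"ty":0.001,"tz":0,"roll":0,"hand":0}
    - {"tx":0.139,"ty":0.001,"tz":0,"roll":0,"hand":0}
    - {"tx":0.139,"ty":0.001,"tz":0,"roll":0,"hand":0}

```text
clock: 7.75
ee_pos: [0.4577, -0.0577, 0.1595]
tcp_rot: [0.0, 0.707, -0.707, -0.0]
wrist_force: [0.3, 0.1, 0.6]
gripper_width: -0.0002
grasp_force: 0.0
```

```bash
python3 -c "
from h import *
to(.4573,-.058,.135,-90); snap('top','t4.png');im=cv2.imread('pics/t4.png')[195:345,170:370];a=cv2.resize(im,(400,300),interpolation=3)
snap('side','s4.png');im=cv2.imread('pics/s4.png')[180:360,260:500];b=cv2.resize(im,(400,300),interpolation=3);cv2.imwrite('pics/c4.png',np.hstack([a,b]))"
```

```text
at [ 0.4577 -0.0577  0.1595] yaw -89.96 shift [0.0003 0.0003 0.0245] roll 0.04 w -0.0002 F [0.3 0.1 0.6] t 7.75
```

View pics/c4.png

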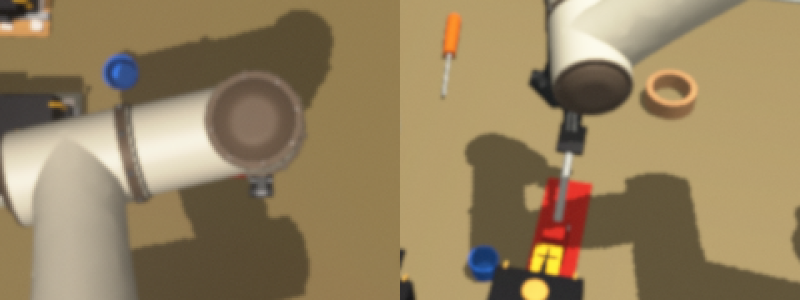

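The fingertips stand over the press plate, and the jack sits under the bracket. I'll press along the arc.

carry_out:
  moves:
    - {"tx":0,"ty":0,"tz":0.022,"roll":0,"hand":0}
    - {"tx":0.002,"ty":0,"tz":0.028,"roll":0,"hand":0}
    - {"tx":0.006,"ty":0,"tz":0.036,"roll":0,"hand":0}
    - {"tx":0.01,"ty":0,"tz":0.049,"roll":0,"hand":0}
    - {"tx":0.013,"ty":0,"tz":0.063,"roll":0,"hand":0}
    - {"tx":0.015,"ty":0,"tz":0.076,"roll":0,"hand":0}
    - {"tx":0.015,"ty":0,"tz":0.09,"roll":0,"hand":0}
    - {"tx":0.015,"ty":0,"tz":0.099,"roll":0,"hand":0}
    - {"tx":0.015,"ty":0,"tz":0.1,"roll":0,"hand":0}
    - {"tx":0.015,"ty":0,"tz":0.1,"roll":0,"hand":0}

```text
clock: 9.1
ee_pos: [0.4585, -0.0737, 0.0608]
tcp_rot: [0.0, -0.707, 0.707, -0.001]
wrist_force: [-2.4, 2.8, 9.5]
gripper_width: -0.0001
grasp_force: 4.3
```

```bash
python3 -c "
from h import *
to(.4577,-.0723,.060,-90); snap('side','s5.png');im=cv2.imread('pics/s5.png')[180:360,260:500];cv2.imwrite('pics/s5c.png',cv2.resize(im,(800,600),interpolation=3))"
```

```text
at [ 0.4585 -0.0737  0.0608] yaw -90.01 shift [-0.0014  0.0008  0.0008] roll -0.01 w -0.0001 F [-2.4  2.8  9.5] t 9.1
```

View pics/s5c.png

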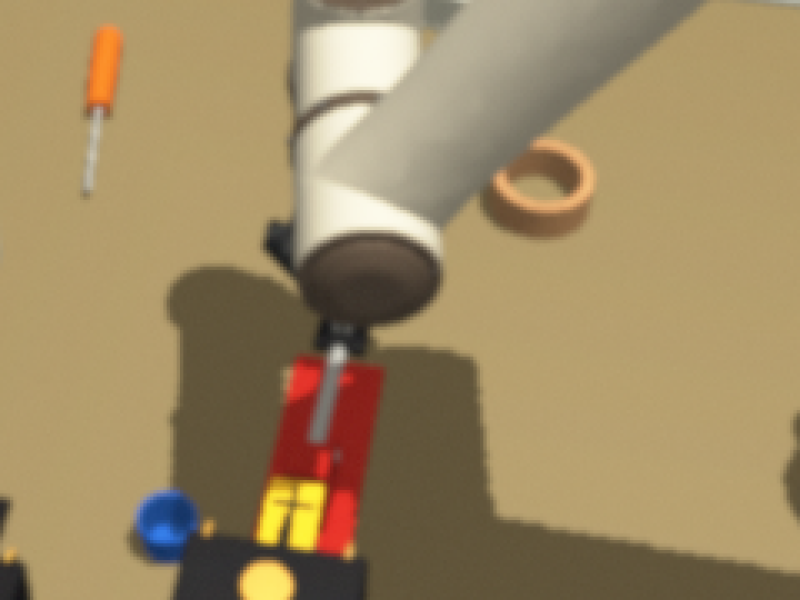

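The handle is down and the tender's end is raised: the cross moved from (348,334) to (347.6,329.7). I'll check how high that is, then let it rise.

```bash
python3 -c "
from h import *
for z in(.08,.09,.095,.1): print(z,w2px('side',(.458,.13,z)))"
```

```text
0.08 [348.01095716 334.0032464 ]
0.09 [348.04169478 331.46964212]
0.095 [348.05720357 330.19130163]
0.1 [348.07280683 328.9051752 ]
```

carry_out:
  moves:
    - {"tx":0,"ty":0,"tz":0,"roll":0,"hand":0}
    - {"tx":0,"ty":0,"tz":-0.012,"roll":0,"hand":0}
    - {"tx":0,"ty":0,"tz":-0.025,"roll":0,"hand":0}
    - {"tx":-0.002,"ty":0,"tz":-0.038,"roll":0,"hand":0}
    - {"tx":-0.005,"ty":0,"tz":-0.05,"roll":0,"hand":0}
    - {"tx":-0.009,"ty":0,"tz":-0.062,"roll":0,"hand":0}
    - {"tx":-0.015,"ty":0,"tz":-0.08,"roll":0,"hand":0}
    - {"tx":-0.015,"ty":0,"tz":-0.1,"roll":0,"hand":0}
    - {"tx":-0.015,"ty":0,"tz":-0.1,"roll":0,"hand":0}
    - {"tx":-0.015,"ty":0,"tz":-0.1,"roll":0,"hand":0}

```text
clock: 10.4
ee_pos: [0.4569, -0.0584, 0.1593]
tcp_rot: [-0.001, -0.707, 0.707, 0.001]
wrist_force: [-0.6, -0.0, -1.1]
gripper_width: -0.0
grasp_force: 0.0
```

carry_out:
  moves:
    - {"tx":0,"ty":0,"tz":0,"roll":0,"hand":0}
    - {"tx":0,"ty":0,"tz":0,"roll":0,"hand":0}
    - {"tx":0,"ty":0,"tz":0,"roll":0,"hand":0}
    - {"tx":0,"ty":0,"tz":0,"roll":0,"hand":0}
    - {"tx":0,"ty":0,"tz":0,"roll":0,"hand":0}
    - {"tx":0,"ty":0,"tz":0,"roll":0,"hand":0}
    - {"tx":0,"ty":0,"tz":0,"roll":0,"hand":0}
    - {"tx":0,"ty":0,"tz":0,"roll":0,"hand":0}
    - {"tx":0,"ty":0,"tz":0,"roll":0,"hand":0}
    - {"tx":0,"ty":0,"tz":0,"roll":0,"hand":0}

```text
clock: 11.65
ee_pos: [0.4578, -0.0585, 0.1601]
tcp_rot: [-0.0, -0.707, 0.707, 0.0]
wrist_force: [0.6, -0.5, -0.5]
gripper_width: 0.0002
grasp_force: 0.0
```

```bash
python3 -c "
from h import *
to(.4577,-.0577,.1595,-90); snap('side','s6.png');im=cv2.imread('pics/s6.png')[180:360,260:500];cv2.imwrite('pics/s6c.png',cv2.resize(im,(800,600),interpolation=3))"
```

```text
at [ 0.4578 -0.0585  0.1601] yaw -90.05 shift [-0.0008  0.0001  0.0006] roll -0.05 w 0.0002 F [ 0.6 -0.5 -0.5] t 11.65
```

View pics/s6c.png

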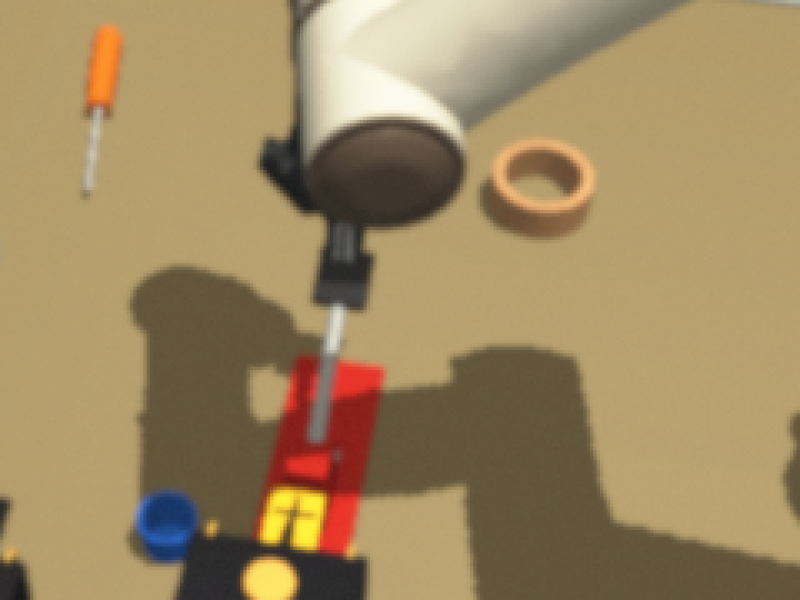

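The handle is back up, the tender is back on its rails (cross at row 333.3), and the jack hasn't moved. Now the final press.

carry_out:
  moves:
    - {"tx":0,"ty":0,"tz":0.022,"roll":0,"hand":0}
    - {"tx":0.002,"ty":0,"tz":0.028,"roll":0,"hand":0}
    - {"tx":0.006,"ty":0,"tz":0.036,"roll":0,"hand":0}
    - {"tx":0.01,"ty":0,"tz":0.049,"roll":0,"hand":0}
    - {"tx":0.013,"ty":0,"tz":0.063,"roll":0,"hand":0}
    - {"tx":0.014,"ty":0,"tz":0.076,"roll":0,"hand":0}
    - {"tx":0.014,"ty":0,"tz":0.09,"roll":0,"hand":0}
    - {"tx":0.014,"ty":0,"tz":0.099,"roll":0,"hand":0}
    - {"tx":0.014,"ty":0,"tz":0.101,"roll":0,"hand":0}
    - {"tx":0.014,"ty":0,"tz":0.101,"roll":0,"hand":0}

```text
clock: 12.95
ee_pos: [0.4583, -0.0733, 0.0603]
tcp_rot: [0.0, 0.707, -0.707, 0.001]
wrist_force: [-2.6, -2.2, 15.1]
gripper_width: -0.0002
grasp_force: 7.5
```

carry_out:
  moves:
    - {"tx":0,"ty":0,"tz":0,"roll":0,"hand":0}
    - {"tx":0,"ty":0,"tz":0,"roll":0,"hand":0}
    - {"tx":0,"ty":0,"tz":0,"roll":0,"hand":0}
    - {"tx":0,"ty":0,"tz":0,"roll":0,"hand":0}
    - {"tx":0,"ty":0,"tz":0,"roll":0,"hand":0}
    - {"tx":0,"ty":0,"tz":0,"roll":0,"hand":0}

```text
clock: 13.7
ee_pos: [0.4583, -0.0733, 0.0604]
tcp_rot: [-0.0, 0.707, -0.707, 0.001]
wrist_force: [-3.1, -1.2, 14.9]
gripper_width: -0.0002
grasp_force: 7.2
```

```bash
python3 -c "
from h import *
to(.4577,-.0723,.060,-90); snap('side','s7.png');im=cv2.imread('pics/s7.png')[180:360,260:500];cv2.imwrite('pics/s7c.png',cv2.resize(im,(800,600),interpolation=3))"
```

```text
at [ 0.4583 -0.0733  0.0604] yaw -89.99 shift [-0.001   0.0006  0.0004] roll 0.01 w -0.0002 F [-3.1 -1.2 14.9] t 13.7
```

View pics/s7c.png

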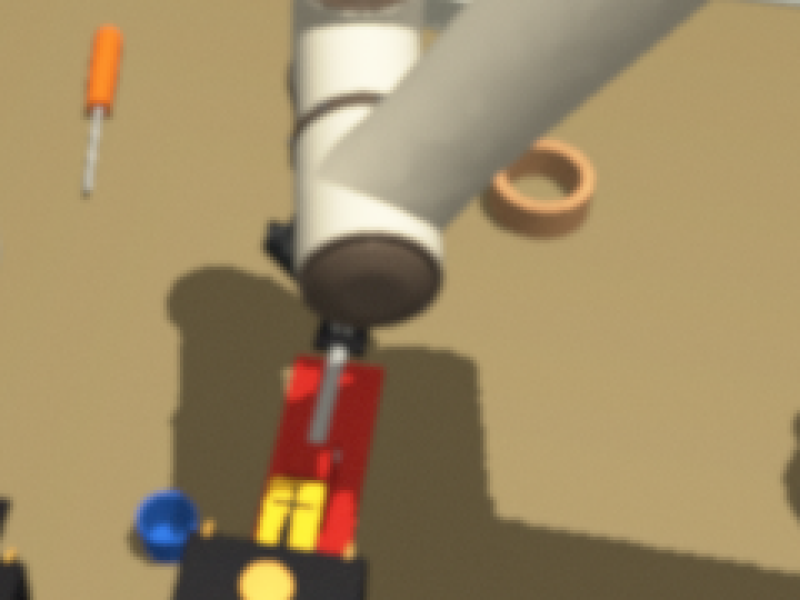

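The picture matches the trial lift: cross at (347.6,329.7), jack unmoved, steady press of about 15 N. I'm handing it in.

```bash
python3 -c "
from h import *
print(env.finish_job())"
```

```text
the job is handed in; nothing more can be done
None
```

I handed the job in at about 14 s with the handle held down at about 15 N: jack under the yellow pad, trial lift done, and the pad end about 17 mm up by camera estimate; no verdict came back.

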